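# Start the song on the wooden music player

## Task

Set the toy shop's wooden music player going: first press the raised half of its rocker switch so that it tips right over, then push the flower-shaped song key all the way down, where it stays, and last press the big round play button all the way down, hold it there for a moment and let it spring back. Keep to that order, only press: leave the square and triangular keys up, and do not pick up, knock or shift the toys standing around the player.

Things in the scene. Friction and masses are not known exactly. Their poses are not given: they have to be found in the camera images.
- player: the music player: wooden case fixed to the counter, 200 (x) by 310 (y) by 55 mm high. Origin: centre of its underside. White plastic controls on its flat top (z = 55 mm): the row nearer the robot (x = -45 mm in its frame) has the rocker and the big play button at y = +80 and -80 mm, either way round; the far row (x = +46 mm) has the flower, square and triangular keys 90 mm apart, in any order.
- rocker_press (a point): where to press the rocker switch: top face of the half that starts raised (the player's +x half, away from the robot), 23 mm from its hinge, mid-width, 21 mm above the panel, 12 mm once tipped; moves with the rocker. The rocker: white plate 62 (player's x) by 36 by 9 mm between wooden cheeks 7 mm high; hinge along the player's y at its middle, 10 mm above the panel.
- rocker (a joint): rocker angle: 0 = off, +x half raised by 0.2 rad; 0.4 rad = tipped right over, +x half down by 0.2 rad. Starts at 0 to 0.06. It needs about 2 N at the press point and stays where it is left.
- flower_key_top (a point): flower-shaped key, five round petals, 41 mm across: white plastic, 16 mm above the panel when up, in a wooden bezel 52 mm square and 4 mm high. This point is the centre of its top face and moves with it (8 mm straight down).
- flower_key (a joint): travel of the flower key: 0 = up, 0.008 m = fully down; starts at 0 to 0.0015. No spring: it slides stiffly, needs about 4 N, and stays where it is left.
- play_button_top (a point): big round play button, 52 mm in diameter: white plastic, stands 16 mm above the panel when up, in a round wooden bezel 68 mm in diameter and 4 mm high. This point is the centre of its top face; it goes down with the button (travel 8 mm, straight down).
- play_button (a joint): travel of the play button: 0 = up, 0.008 m = fully down. A spring (1.5 N at the top, 5 N fully down) lifts it again when it is let go.
- square_key_top (a point): square key, 34 mm wide, to be left up: white plastic, 16 mm above the panel when up, in a wooden bezel 52 mm square and 4 mm high. This point is the centre of its top face and moves with it (8 mm straight down).
- square_key (a joint): travel of the square key: 0 = up, 0.008 m = fully down; starts at 0 to 0.0015. No spring: it slides stiffly, needs about 4 N, and stays where it is left.
- triangle_key_top (a point): triangular key, 24 mm from centre to corner, to be left up: white plastic, 16 mm above the panel when up, in a wooden bezel 52 mm square and 4 mm high. This point is the centre of its top face and moves with it (8 mm straight down).
- triangle_key (a joint): travel of the triangular key: 0 = up, 0.008 m = fully down; starts at 0 to 0.0015. No spring: it slides stiffly, needs about 4 N, and stays where it is left.
- toy_car: loose wooden toy car, red and yellow, 90 by 52 by 54 mm, beside the player (left, +y side). Origin: centre of its underside. Leave alone.
- toy_elephant: loose grey wooden elephant, 110 by 36 by 79 mm, beside the player (right, -y side). Origin: under its belly, at the level of its feet. Leave alone.
- stacker: loose ring-stacker toy, 72 mm in diameter, 84 mm high, behind the player (+x side). Origin: centre of its underside. Leave alone.

How it is judged:
By the outcome, as a careful person would: the job done as asked, in the order asked, and still so for the second after the job is handed in, with the robot touching nothing.
It also fails if it takes over 45 s, if anything falls off the work surface, if the arm or the gripper's body presses on something with over 40 N, if the wrist force passes 120 N, or if a joint passes its speed limit or range.

## Robot

A 7-joint arm with a two-finger parallel gripper is mounted at the origin on the work surface. World frame = base frame: x ahead of the robot, y to its left, z up, the work surface at z = 0. Lengths are in mm, angles in rad, forces in N, time in s.
With the tool pointing down it reaches from about 350 to 900 mm from the base axis. Payload 7.2 kg.
Tool frame: the origin (TCP) lies midway between the tips of the shut fingers; the grasp point (between the pads) lies 19 mm behind it; z points along the fingers, y is the line along which they close (so a half turn about z gives the same grasp; the last joint's range is limited). The gripper opens to 88 mm and grips with 3 to 60 N. Pads are 20 mm wide; open, the fingers measure 115 mm over their backs; the gripper's body (75 mm by 178 mm) begins 61 mm behind the grasp point.
Start: joints at [1.254, 0.411, -0.013, 1.596, 0.006, 1.134, -0.082], TCP at [153.889, -605.763, 191.553] pointing down, gripper open.
Joint ranges: [-2.95, 2.95], [-0.29, 1.99], [-1.47, 1.44], [0.14, 2.54], [-1.03, 4.17], [0.13, 1.85], [-2.86, 2.86]. Speed limits (rad/s): [2.39, 2.39, 3.01, 3.01, 3.14, 3.14, 3.14].

## Interface

Orientations are given as a unit quaternion [w, x, y, z].
In Python, from plant import state, cams, ctrl gives the robot as it stands.
- The arm moves only by the tool drive_tool, never from a script. Its argument "series" is one flat list of numbers, 4 for each row, row after row: the shift along the world's x, y, z in m, then the turn about the world's z in degrees. In form: [tx, ty, tz, roll, tx, ty, tz, roll, ...]. A call has exactly 10 rows; each row shifts and turns the commanded pose from where the row before left it; what a row does not reach is not made up. A row lasts 1/12 s, in which the tool goes at most 41.7 mm and 7.16 degrees, less where a joint would pass 70% of its speed; a pose out of reach is approached as far as the arm can. A call with a gripper value outside its range is refused whole. "hand" is the finger opening in m, from 0 to 0.0878, set as the call begins (left out, the last holds). The fingers move at their own pace and stop on an object; the grip force is fixed at half the most. Time passes only in rows, so rows that do not move let the fingers close, or fill a call up. It gives the time, the measured TCP pose, the force and the opening at its end, in the units of the state.
- state(): the state, without advancing time (a new reading comes with each control period).
- cams.capture(name): name is "scene" or "top" or "wrist"; returns a dict with "color" (384x512x3 uint8, red, green, blue), "fx", "fy", "cx", "cy" (pixels), "k1" (the pictures are not rectified: a ray, as slopes to the right and down, at radius r is drawn at 1 + k1 r^2 times it, then the intrinsics apply), "pose" (4x4, takes a point from camera to world coordinates). Camera axes: x right, y down, z forward; pixel columns grow to the right and rows downward; lengths in mm; the calibration is good to about 2 mm. A picture is of the moment at which its call begins. There is no depth.
- ctrl.finish_job(): hands the job in, once; it reports no verdict.
The state is a dict: "time_s": time; "joint_positions": joint angles; "qd": joint speeds; "joint_efforts": joint torques, N m; "ee_pos": TCP position; "tcp_rot": TCP orientation; "wrist_force": force on the tool from outside, world axes, zero at the start; "wrist_torque": the same for the moment, N m; "opening": finger opening in mm.
Only numpy, scipy, OpenCV 4.12 (cv2) and the standard library are available. Lean on these libraries where they do the work, as an engineer would, in place of code of your own. Each camera call takes 0.05 s, during which the arm holds its last target. There are 200 camera calls.

## Working session

There is one attempt and no reset: what is moved stays moved. The work goes in short steps, Python scripts to look and compute and a tool call to move; the robot and the scene stay as the last step left them, time stands still between calls to the robot, and variables do not carry over. Pictures are saved under pics/ and viewed, on a budget of 10 in all, crops included, one or two more only if the job needs it, and the job is handed in when it is done.

Besides the shell and the picture viewer there is one more tool, called after "Request:" in YAML: its name, and indented under it one key for each argument. drive_tool: Moves the arm, as the interface text tells. Its arguments: {"type":"object","properties":{"series":{"type":"array"},"hand":{"type":"number"}},"required":["series"]}

```bash
mkdir -p pics
cat > h.py <<'E'
import numpy as np, cv2
from plant import state, cams, ctrl
def snap(n,f):
    c=cams.capture(n); np.savez(f'pics/{f}.npz',**{k:np.array(v) for k,v in c.items()}); cv2.imwrite(f'pics/{f}.png',c['color'][:,:,::-1]); return c
def load(f): return dict(np.load(f'pics/{f}.npz'))
def K(c): return np.array([[c['fx'],0,c['cx']],[0,c['fy'],c['cy']],[0,0,1.]]),np.array([c['k1'],0,0,0,0.])
def toplane(c,px,z):
    k,d=K(c); u=cv2.undistortPoints(np.array(px,float).reshape(-1,1,2),k,d).reshape(-1,2)
    r=np.c_[u,np.ones(len(u))]@c['pose'][:3,:3].T; o=c['pose'][:3,3]
    return o+r*((z-o[2])/r[:,2:3])
def proj(c,P):
    T=np.linalg.inv(c['pose']); k,d=K(c)
    return cv2.projectPoints(np.array(P,float).reshape(-1,3),cv2.Rodrigues(T[:3,:3])[0],T[:3,3],k,d)[0].reshape(-1,2)
E
python3 - <<'E'
from h import *
a=snap('top','top0'); b=snap('scene','sc0')
for c in(a,b): print(c['fx'],c['k1'],c['pose'].round(2).tolist())
s=state(); print(s['time_s'],s['ee_pos'],s['tcp_rot'],s['opening'],s['wrist_force'])
E
```

```text
383.5168196184871 -0.051250457320211044 [[0.01, -1.0, 0.08, 527.69], [-1.0, -0.01, 0.01, 32.11], [-0.01, -0.08, -1.0, 974.47], [0.0, 0.0, 0.0, 1.0]]
350.43989829781316 -0.02836798150962973 [[-0.12, 0.86, -0.49, 1013.95], [0.99, 0.11, -0.05, 71.1], [0.01, -0.5, -0.87, 767.34], [0.0, 0.0, 0.0, 1.0]]
0.1 [ 153.74607245 -605.29385842  190.78486893] [-7.00851641e-04  9.92271600e-01  1.24082896e-01 -1.28163632e-04] 87.5309892511643 [-0.7508618  -0.00781475 -0.56362697]
```

View pics/top0.png

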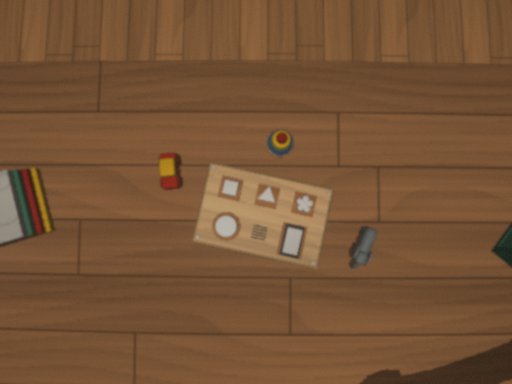

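View pics/sc0.png

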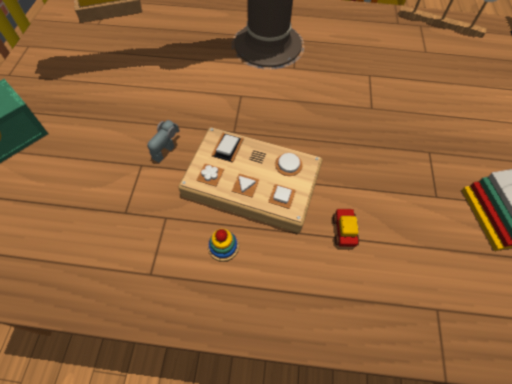

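The top view shows the play button at (226,227), the rocker at (292,240), the square key at (231,187), the triangle at (268,196) and the flower at (305,204). The scene view, taken from the opposite side, agrees. Next I'll measure these points in both views.

```bash
cat > m.py <<'E'
from h import *
def blobs(c,amin=60,box=None):
    hsv=cv2.cvtColor(c['color'],cv2.COLOR_RGB2HSV)
    m=((hsv[:,:,1]<60)&(hsv[:,:,2]>130)).astype('uint8')
    if box: 
        z=np.zeros_like(m); x0,y0,x1,y1=box; z[y0:y1,x0:x1]=m[y0:y1,x0:x1]; m=z
    n,l,s,ce=cv2.connectedComponentsWithStats(m)
    return [(ce[i],s[i,4]) for i in range(1,n) if s[i,4]>amin]
E
python3 - <<'E'
from m import *
M={}
for f,box in(('top0',(190,160,335,270)),('sc0',(175,125,325,235))):
    c=load(f)
    for ce,a in blobs(c,40,box): print(f,ce.round(1),a,toplane(c,[ce],71)[0].round(1))
# model fit from top: keys local
c=load('top0');
E
```

```text
top0 [230.  187.4] 203 [607.9  92.4  71. ]
top0 [267.  195.2] 133 [590.2   4.7  71. ]
top0 [304.1 203.6] 179 [571.2 -82.8  71. ]
top0 [225.6 225.8] 369 [517.3 101.3  71. ]
top0 [292.  240.7] 375 [484.  -54.6  71. ]
sc0 [227.1 143.7] 259 [487.3 -54.9  71. ]
sc0 [288.9 161.5] 293 [521.7 101.6  71. ]
sc0 [209.5 172.2] 163 [575.8 -82.9  71. ]
sc0 [245.2 182.6] 132 [593.9   4.7  71. ]
sc0 [282.1 193.7] 194 [612.9  92.2  71. ]
```

```bash
cat > fit.py <<'E'
from h import *
L=np.array([[46,90],[46,0],[46,-90],[-45,80.]])
def fit(W):
    lc,wc=L.mean(0),W.mean(0); a,b=L-lc,W-wc
    th=np.arctan2((a[:,0]*b[:,1]-a[:,1]*b[:,0]).sum(),(a*b).sum())
    R=np.array([[np.cos(th),-np.sin(th)],[np.sin(th),np.cos(th)]]); t=wc-R@lc
    return th,R,t,W-(L@R.T+t)
E
python3 - <<'E'
from fit import *
a=np.array([[607.9,92.4],[590.2,4.7],[571.2,-82.8],[517.3,101.3]]);b=np.array([[612.9,92.2],[593.9,4.7],[575.8,-82.9],[521.7,101.6]])
for W in(a,b,(a+b)/2):
    th,R,t,r=fit(W);print(np.degrees(th).round(2),t.round(1),r.round(1).tolist())
for n,p in dict(rocker=(-22,-80),flower=(46,-90),play=(-45,80)).items(): print(n,(R@p+t).round(1))
E
```

```text
-11.81 [544.8  14.1] [[-0.3, -0.4], [0.4, 0.0], [-0.2, 0.6], [0.2, -0.3]]
-11.93 [549.2  14.1] [[0.1, -0.5], [-0.3, 0.1], [0.2, 0.5], [-0.0, -0.1]]
-11.87 [547.   14.1] [[-0.1, -0.4], [0.0, 0.1], [0.0, 0.6], [0.1, -0.2]]
rocker [509.  -59.7]
flower [573.5 -83.4]
play [519.4 101.7]
```

Request:
drive_tool:
  series: [0.02,0.035,0.0,-2.6,0.02,0.035,0.0,-2.6,0.02,0.035,0.0,-2.6,0.02,0.035,0.0,-2.6,0.02,0.035,0.0,-2.6,0.02,0.035,0.0,-2.6,0.02,0.035,0.0,-2.6,0.02,0.035,0.0,-2.6,0.02,0.035,0.0,-2.6,0.02,0.035,0.0,-2.6]
  hand: 0.0

```text
time_s: 0.93
ee_pos: [354.2, -253.8, 191.5]
tcp_rot: [0.0, 0.995, -0.103, -0.0]
wrist_force: [0.2, 0.6, 0.6]
opening: 24.4
```

Request:
drive_tool:
  series: [0.022,0.028,0,0,0.022,0.028,0,0,0.022,0.028,0,0,0.022,0.028,0,0,0.022,0.028,0,0,0.022,0.028,0,0,0.022,0.026,0,0,0,0,0,0,0,0,0,0,0,0,0,0]

```text
time_s: 1.77
ee_pos: [507.2, -62.2, 191.0]
tcp_rot: [0.0, 0.995, -0.102, -0.001]
wrist_force: [-0.4, -0.5, -0.1]
opening: 0.1
```

Run:
```python
from m import *
c=snap('wrist','w1'); s=state(); print(s['ee_pos'],s['wrist_force'],s['opening'],c['pose'].round(2).tolist())
for ce,a in blobs(c,200): print(ce.round(1),a,toplane(c,[ce],71)[0].round(1))
```

```text
[507.03932164 -62.82028629 191.16657732] [-0.17412695  0.72944919 -0.17934351] 0.5363339813752797 [[-0.2, -0.93, -0.29, 587.99], [-0.98, 0.19, 0.06, -77.69], [0.0, 0.3, -0.95, 383.48], [0.0, 0.0, 0.0, 1.0]]
[166.  108.4] 986 [592.    4.4  71. ]
[262.  108.8] 1056 [573.7 -82.8  71. ]
[ 68.7 107.7] 1401 [610.2  91.6  71. ]
[426.8 166.6] 1376 [ 487.2 -229.4   71. ]
[ 93.5 200.6] 1953 [520.1 101.   71. ]
[250.8 202.6] 1807 [485.8 -53.7  71. ]
[416.1 209.1] 480 [ 444.9 -216.8   71. ]
```

View pics/w1.png

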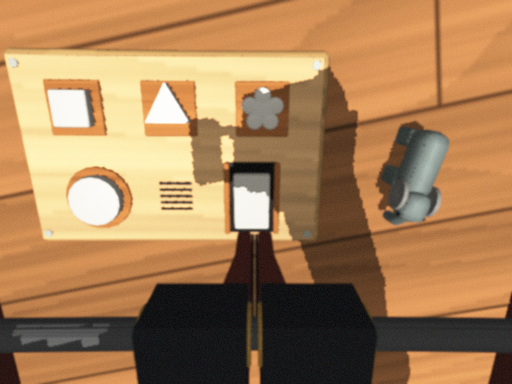

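The wrist view shows the flower at (262,109), in the gripper's shadow, the rocker at (251,203) and the play button at (94,201). These match the fit to about 1 mm. I'll go down over the raised half of the rocker.

Request:
drive_tool:
  series: [0.004,0.002,-0.02,0,0,0,-0.03,0,0,0,-0.03,0,0,0,-0.02,0,0,0,-0.008,0,0,0,-0.002,0,0,0,0,0,0,0,0,0,0,0,0,0,0,0,0,0]

```text
time_s: 2.65
ee_pos: [512.7, -59.9, 82.7]
tcp_rot: [0.0, 0.995, -0.102, 0.001]
wrist_force: [-0.6, -0.6, 0.3]
opening: 0.3
```

Request:
drive_tool:
  series: [0,0,-0.002,0,0,0,-0.002,0,0,0,-0.002,0,0,0,-0.002,0,0,0,-0.002,0,0,0,-0.001,0,0,0,-0.001,0,0,0,0,0,0,0,0,0,0,0,0,0]

```text
time_s: 3.48
ee_pos: [511.9, -59.8, 69.6]
tcp_rot: [0.0, 0.995, -0.102, 0.0]
wrist_force: [-0.3, -1.1, -0.4]
opening: 0.2
```

Request:
drive_tool:
  series: [0,0,-0.001,0,0,0,-0.001,0,0,0,-0.001,0,0,0,0,0,0,0,0,0,0,0,0,0,0,0,0,0,0,0,0,0,0,0,0,0,0,0,0,0]

```text
time_s: 4.32
ee_pos: [511.9, -59.8, 66.6]
tcp_rot: [0.0, 0.995, -0.102, 0.0]
wrist_force: [0.1, -0.0, -0.2]
opening: 0.9
```

Request:
drive_tool:
  series: [0,0,-0.001,0,0,0,0,0,0,0,-0.001,0,0,0,0,0,0,0,0,0,0,0,0,0,0,0,0,0,0,0,0,0,0,0,0,0,0,0,0,0]

```text
time_s: 5.15
ee_pos: [511.9, -59.8, 64.6]
tcp_rot: [0.0, 0.995, -0.102, 0.0]
wrist_force: [0.1, 1.3, 0.5]
opening: 0.2
```

Run:
```python
from h import *
c=snap('wrist','w2'); d=snap('scene','s2')
a=c['color'][100:300,150:400]; b=d['color'][110:210,180:305]
f=lambda i,k: cv2.resize(i,None,fx=k,fy=k,interpolation=cv2.INTER_CUBIC)
a=f(a,1.5); b=f(b,3); 
W=np.zeros((max(a.shape[0],b.shape[0]),a.shape[1]+b.shape[1],3),'uint8'); W[:a.shape[0],:a.shape[1]]=a; W[:b.shape[0],a.shape[1]:]=b
cv2.imwrite('pics/c2.png',W[:,:,::-1]); s=state(); print(s['ee_pos'],s['wrist_force'],s['joint_efforts'])
```

```text
[511.87390959 -59.76782888  64.54346516] [-0.24491262 -0.50964578  0.63566217] [-8.01743772e-04 -5.05603409e+01 -3.41068134e+00 -2.26112294e+01
  1.92460982e-02 -7.20032095e-02 -1.77023230e-05]
```

View pics/c2.png

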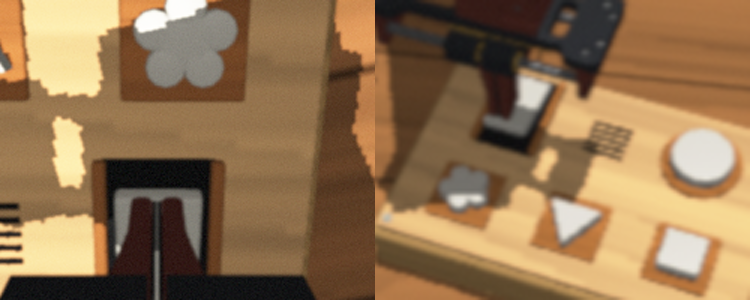

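In the left crop (wrist) the closed tips sit on the rocker's far half, about mid-width. In the right crop (scene) they stand on the rocker. There is no end-stop force yet, so I'll go down in small steps.

Request:
drive_tool:
  series: [0,0,-0.0005,0,0,0,0,0,0,0,-0.0005,0,0,0,0,0,0,0,-0.0005,0,0,0,0,0,0,0,-0.0005,0,0,0,0,0,0,0,0,0,0,0,0,0]

```text
time_s: 6.08
ee_pos: [511.9, -59.8, 62.6]
tcp_rot: [0.0, 0.995, -0.102, -0.0]
wrist_force: [-0.9, 0.7, -0.0]
opening: 0.5
```

Run:
```python
from fit import *
c=snap('wrist','w3'); R=fit(np.array([[610.2,92.0],[592,4.6],[573.6,-82.8],[519.8,101.3]]))
th,R,t,r=R
def far(c,a):
    # far top edge corners of +x half: a = angle above horizontal
    P=[]
    for y in(-18,18):
        x=31*np.cos(a)-4.5*np.sin(a); z=31*np.sin(a)+4.5*np.cos(a)
        w=R@(-45+x,-80+y)+t; P.append([*w,65+z])
    return proj(c,P).round(1).tolist()
for f in('w1','w2','w3'):
    c=load(f); print(f,'off',far(c,.2),'mid',far(c,0),'tipped',far(c,-.2))
    g=c['color'].mean(2)
    for u in (235,243,266,272) : 
        print(u,g[150:230:2,u].round(0).astype(int).tolist())
s=state(); print('tcp px',proj(c,[s['ee_pos']]), 'tip yaw local',R.T@(s['ee_pos'][:2]-t), s['ee_pos'])
cv2.imwrite('pics/c3.png',cv2.resize(c['color'][140:300,190:330],None,fx=3.5,fy=3.5,interpolation=cv2.INTER_CUBIC)[:,:,::-1])
```

```text
w1 off [[270.5, 174.5], [233.5, 174.4]] mid [[270.2, 171.6], [233.9, 171.5]] tipped [[269.9, 169.9], [234.2, 169.8]]
235 [118, 109, 115, 118, 122, 111, 53, 12, 13, 18, 17, 31, 99, 129, 128, 128, 126, 125, 151, 232, 240, 238, 239, 238, 238, 238, 237, 236, 237, 235, 234, 234, 232, 232, 230, 225, 222, 211, 201, 130]
243 [113, 112, 116, 120, 121, 112, 55, 15, 10, 18, 14, 38, 98, 131, 135, 129, 129, 126, 172, 244, 244, 245, 245, 245, 244, 245, 245, 244, 244, 245, 244, 245, 245, 245, 244, 245, 243, 245, 244, 196]
266 [116, 122, 119, 115, 117, 111, 55, 12, 10, 14, 16, 41, 104, 127, 132, 129, 128, 127, 130, 127, 130, 154, 182, 231, 244, 244, 244, 244, 245, 245, 243, 241, 244, 243, 243, 244, 243, 242, 243, 186]
272 [113, 120, 117, 115, 112, 109, 58, 20, 18, 18, 12, 15, 16, 19, 20, 21, 15, 20, 14, 18, 22, 18, 23, 21, 21, 43, 52, 51, 42, 55, 67, 69, 67, 69, 67, 69, 64, 61, 66, 65]
w2 off [[286.3, 230.2], [226.9, 230.1]] mid [[285.4, 224.1], [227.6, 223.9]] tipped [[284.5, 220.0], [228.3, 219.8]]
235 [74, 76, 70, 70, 69, 69, 70, 70, 72, 106, 117, 118, 117, 121, 122, 117, 120, 113, 110, 114, 109,
[... 913 characters left out ...]
 10, 13, 15, 5, 15, 35, 98]
243 [75, 70, 71, 66, 64, 69, 69, 70, 68, 91, 116, 118, 115, 120, 118, 118, 119, 117, 118, 110, 111, 109, 110, 117, 114, 114, 115, 117, 79, 23, 17, 12, 12, 16, 13, 12, 17, 16, 36, 98]
266 [132, 131, 132, 119, 76, 66, 72, 69, 68, 83, 113, 117, 117, 113, 117, 117, 118, 118, 112, 110, 107, 106, 110, 112, 114, 112, 116, 118, 81, 20, 11, 13, 22, 17, 13, 16, 18, 14, 41, 97]
272 [108, 90, 71, 69, 62, 68, 69, 72, 68, 83, 114, 117, 113, 117, 114, 119, 120, 113, 119, 117, 117, 117, 113, 111, 113, 113, 110, 116, 80, 21, 10, 10, 12, 20, 20, 12, 9, 15, 32, 94]
tcp px [[255.55600472 228.58610537]] tip yaw local [-19.20419809 -79.44093744] [511.88385187 -59.79619366  62.55254677]
```

View pics/c3.png

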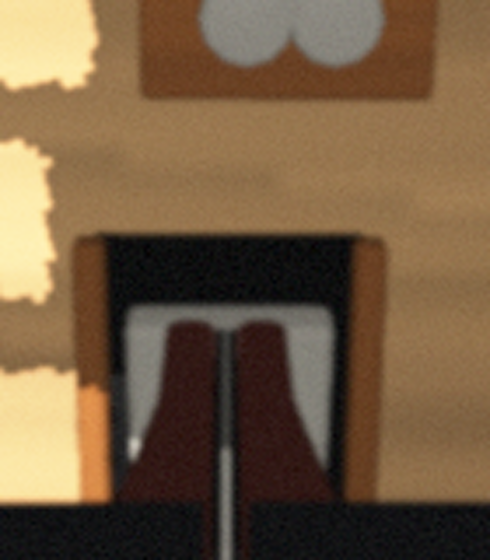

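Request:
drive_tool:
  series: [0,0,-0.0005,0,0,0,0,0,0,0,-0.0005,0,0,0,0,0,0,0,-0.0005,0,0,0,0,0,0,0,-0.0005,0,0,0,0,0,0,0,0,0,0,0,0,0]

```text
time_s: 6.97
ee_pos: [511.9, -59.7, 60.5]
tcp_rot: [-0.0, 0.995, -0.102, -0.0]
wrist_force: [0.3, -0.1, -0.3]
opening: 0.3
```

Run:
```python
from fit import *
s=state(); print(s['ee_pos'],s['wrist_force'],s['wrist_torque'],s['joint_efforts'].round(2))
th,R,t,r=fit(np.array([[610.2,92.0],[592,4.6],[573.6,-82.8],[519.8,101.3]]))
c=load('w3')
B=[[*(R@(46+dx,-90+dy)+t),59] for dx,dy in((-26,26),(-26,-26))]; print('bezel near edge',proj(c,B).tolist())
for a in(.2,.1,0,-.2):
  print(a,[proj(c,[[*(R@(-45+31*np.cos(a)-h*np.sin(a),-80)+t),65+31*np.sin(a)+h*np.cos(a)]])[0].round(1).tolist() for h in(4.5,-4.5)])
for x in(31,38,-31): print('cheek end',x,proj(c,[[*(R@(-45+x,-80)+t),62]])[0])
```

```text
[511.88387781 -59.74472991  60.54775671] [ 0.34546908 -0.1134099  -0.26648861] [ 0.04359205 -0.01477367 -0.03376787] [-0.000e+00 -5.074e+01 -3.430e+00 -2.239e+01  2.000e-02 -7.000e-02
 -0.000e+00]
bezel near edge [[230.74476994747346, 167.42036961922548], [315.1460371980132, 167.63026695965772]]
0.2 [[256.6, 231.4], [256.5, 223.1]]
0.1 [[256.6, 228.1], [256.5, 221.2]]
0 [[256.6, 225.2], [256.4, 219.8]]
-0.2 [[256.5, 221.0], [256.4, 218.6]]
cheek end 31 [256.46204146 220.70844186]
cheek end 38 [256.51928109 210.38858831]
cheek end -31 [256.00416369 304.08472745]
```

Run:
```python
from h import *
d=snap('scene','s4'); e=snap('top','t4'); s0=load('sc0')
f=lambda c,p,k:cv2.resize(c['color'][p[1]:p[1]+50,p[0]:p[0]+65],None,fx=k,fy=k,interpolation=cv2.INTER_CUBIC)
W=np.hstack([f(s0,(195,125),6),f(d,(195,125),6)]); 
cv2.imwrite('pics/c4.png',W[:,:,::-1])
print(proj(d,[[511.9,-59.7,60.5]])-[195,125])
```

```text
[[28.90403055 29.01424896]]
```

View pics/c4.png

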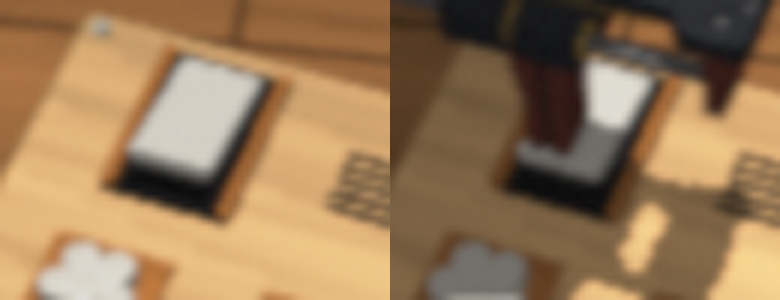

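The rocker has the same outline as before. In the scene picture the tips show about 4 px (over 10 mm) above where the reported TCP should be, so the tips really sit higher and haven't touched yet. I'll keep going down and watch the force.

Request:
drive_tool:
  series: [0,0,-0.001,0,0,0,0,0,0,0,-0.001,0,0,0,0,0,0,0,-0.001,0,0,0,0,0,0,0,-0.001,0,0,0,0,0,0,0,0,0,0,0,0,0]

```text
time_s: 7.9
ee_pos: [511.9, -59.7, 56.5]
tcp_rot: [-0.0, 0.995, -0.102, -0.0]
wrist_force: [0.4, 1.2, -0.1]
opening: 0.7
```

Run:
```python
from h import *
import numpy as np
s=state(); print(s['ee_pos'],s['wrist_force'],s['joint_positions'])
# tip estimates: observed tip front-bottom px, several heights
d=load('s4'); w=load('w3')
print([ (z,toplane(d,[[195+27.5,125+25]],z)[0].round(1).tolist()) for z in(55,65,75,85)])
print([ (z,toplane(w,[[255,231.4]],z)[0].round(1).tolist()) for z in(55,65,75,85)])
```

```text
[511.8874693  -59.71907041  56.53983229] [ 0.38496409  1.16442115 -0.10418724] [ 0.30991708  0.41920634 -0.35990464  1.9779122   0.20541875  0.77920165
 -1.94408348]
[(55, [496.2, -66.2, 55.0]), (65, [503.4, -64.3, 65.0]), (75, [510.7, -62.4, 75.0]), (85, [518.0, -60.5, 85.0])]
[(55, [506.8, -58.4, 55.0]), (65, [511.1, -59.3, 65.0]), (75, [515.4, -60.1, 75.0]), (85, [519.6, -60.9, 85.0])]
```

Request:
drive_tool:
  series: [0,0,-0.001,0,0,0,0,0,0,0,-0.001,0,0,0,0,0,0,0,-0.001,0,0,0,0,0,0,0,-0.001,0,0,0,0,0,0,0,0,0,0,0,0,0]

```text
time_s: 8.73
ee_pos: [511.9, -59.7, 52.6]
tcp_rot: [-0.0, 0.995, -0.102, 0.0]
wrist_force: [0.6, 0.3, -0.4]
opening: 0.5
```

Run:
```python
from h import *
s=state(); print(s['ee_pos'],s['wrist_force'],s['wrist_torque'])
d=snap('scene','s5'); w=snap('wrist','w5')
f=lambda c,x,y,ww,hh,k:cv2.resize(c['color'][y:y+hh,x:x+ww],None,fx=k,fy=k,interpolation=cv2.INTER_CUBIC)
W=np.hstack([f(d,195,125,65,50,6),f(w,205,190,100,77,3.9)[:300,:390]]); cv2.imwrite('pics/c5.png',W[:,:,::-1])
```

```text
[511.92408908 -59.72628846  52.56193858] [ 0.57863937  0.32869352 -0.35985006] [ 0.04300058 -0.01148565  0.00064085]
```

View pics/c5.png

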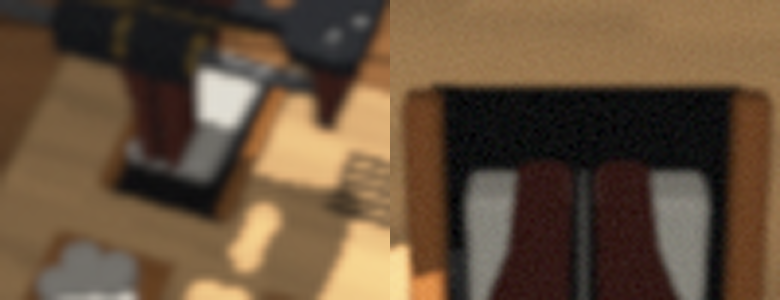

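In both crops the plate is still up. The tips hover just over its outer end and still look more than 15 mm higher than reported. I'll move 3 mm back towards the hinge and keep descending.

Request:
drive_tool:
  series: [-0.003,0.0005,-0.001,0,0,0,-0.001,0,0,0,-0.001,0,0,0,0,0,0,0,-0.001,0,0,0,0,0,0,0,-0.001,0,0,0,0,0,0,0,0,0,0,0,0,0]

```text
time_s: 9.67
ee_pos: [508.9, -59.2, 47.6]
tcp_rot: [-0.0, 0.995, -0.102, 0.0]
wrist_force: [1.0, 0.7, 0.2]
opening: 0.6
```

Run:
```python
from h import *
s=state(); print(s['ee_pos'],s['wrist_force'],s['wrist_torque'],s['joint_efforts'].round(2))
```

```text
[508.91969985 -59.24117577  47.55267414] [1.02233491 0.70153023 0.17274159] [0.04472939 0.00134844 0.031434  ] [-0.000e+00 -5.103e+01 -3.450e+00 -2.164e+01  2.000e-02 -7.000e-02
 -0.000e+00]
```

Request:
drive_tool:
  series: [0,0,-0.001,0,0,0,-0.001,0,0,0,-0.001,0,0,0,0,0,0,0,-0.001,0,0,0,0,0,0,0,0,0,0,0,0,0,0,0,0,0,0,0,0,0]

```text
time_s: 10.5
ee_pos: [508.9, -59.2, 43.6]
tcp_rot: [-0.0, 0.995, -0.102, 0.0]
wrist_force: [0.7, -1.0, 1.6]
opening: 0.6
```

Run:
```python
from h import *
s=state(); print(s['ee_pos'],s['wrist_force'],s['wrist_torque'],s['joint_efforts'].round(2))
d=snap('scene','s6'); w=snap('wrist','w6')
f=lambda c,x,y,ww,hh,k:cv2.resize(c['color'][y:y+hh,x:x+ww],None,fx=k,fy=k,interpolation=cv2.INTER_CUBIC)
W=np.hstack([f(d,195,125,65,50,6),f(w,205,190,100,77,3.9)[:300,:390]]); cv2.imwrite('pics/c6.png',W[:,:,::-1])
```

```text
[508.91240616 -59.23310355  43.57403099] [ 0.69324945 -0.95156424  1.64534225] [-0.03686616 -0.31494285 -0.02582613] [  0.   -50.09  -3.38 -19.95  -0.08   0.42  -0.  ]
```

View pics/c6.png

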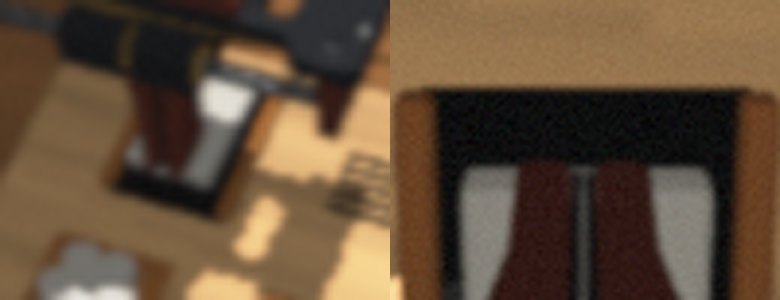

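Contact: the force is up to 1.6 N and the torque has changed, so the tips sit about 30 mm above the reported TCP. I'll press on until the stop.

Request:
drive_tool:
  series: [0,0,-0.001,0,0,0,-0.001,0,0,0,-0.001,0,0,0,-0.001,0,0,0,-0.001,0,0,0,0,0,0,0,0,0,0,0,0,0,0,0,0,0,0,0,0,0]

```text
time_s: 11.43
ee_pos: [509.2, -59.3, 38.7]
tcp_rot: [0.0, 0.995, -0.102, 0.0]
wrist_force: [3.8, -1.0, 3.6]
opening: 0.4
```

Request:
drive_tool:
  series: [0,0,-0.001,0,0,0,-0.001,0,0,0,0,0,0,0,0,0,0,0,0,0,0,0,0,0,0,0,0,0,0,0,0,0,0,0,0,0,0,0,0,0]

```text
time_s: 12.27
ee_pos: [509.6, -59.4, 37.4]
tcp_rot: [0.0, 0.995, -0.102, 0.001]
wrist_force: [1.7, -1.0, 11.1]
opening: 0.6
```

Request:
drive_tool:
  series: [0,0,-0.001,0,0,0,-0.0005,0,0,0,0,0,0,0,0,0,0,0,0,0,0,0,0,0,0,0,0,0,0,0,0,0,0,0,0,0,0,0,0,0]

```text
time_s: 13.1
ee_pos: [509.7, -59.4, 37.1]
tcp_rot: [0.0, 0.995, -0.102, 0.001]
wrist_force: [-2.0, -0.2, 25.1]
opening: 0.6
```

Request:
drive_tool:
  series: [0,0,0.012,0,0,0,0.02,0,0,0,0.02,0,0.02,-0.008,0,0,0.03,-0.011,0,0,0.014,-0.005,0,0,0,0,0,0,0,0,0,0,0,0,0,0,0,0,0,0]

```text
time_s: 13.93
ee_pos: [571.1, -82.6, 86.5]
tcp_rot: [-0.0, 0.995, -0.102, -0.001]
wrist_force: [-0.4, 0.3, 0.5]
opening: 0.3
```

Run:
```python
from fit import *
s=state(); print(s['ee_pos'],s['wrist_force'])
d=snap('scene','s7'); w=snap('wrist','w7')
th,R,t,_=fit(np.array([[610.2,92.0],[592,4.6],[573.6,-82.8],[519.8,101.3]]))
for a in(.2,0,-.2): print(a,[proj(d,[[*(R@(-45+k*31*np.cos(a)-4.5*np.sin(a),-80+y)+t),65+k*31*np.sin(a)+4.5*np.cos(a)] for y in(-18,18)]).round(1).tolist() for k in(1,-1)])
f=lambda c,x,y,ww,hh,k:cv2.resize(c['color'][y:y+hh,x:x+ww],None,fx=k,fy=k,interpolation=cv2.INTER_CUBIC)
W=np.hstack([f(d,190,120,65,75,6),f(w,150,100,195,225,2)[:450,:390]]); cv2.imwrite('pics/c7.png',W[:,:,::-1])
```

```text
[571.11471749 -82.61629053  86.50271692] [-0.41265754  0.31245733  0.49107621]
0.2 [[[215.8, 149.5], [229.6, 153.4]], [[225.1, 134.3], [238.3, 137.9]]]
0 [[[215.8, 151.5], [229.5, 155.4]], [[224.9, 132.8], [238.2, 136.5]]]
-0.2 [[[216.0, 153.1], [229.6, 156.9]], [[224.5, 131.7], [237.9, 135.4]]]
```

View pics/c7.png

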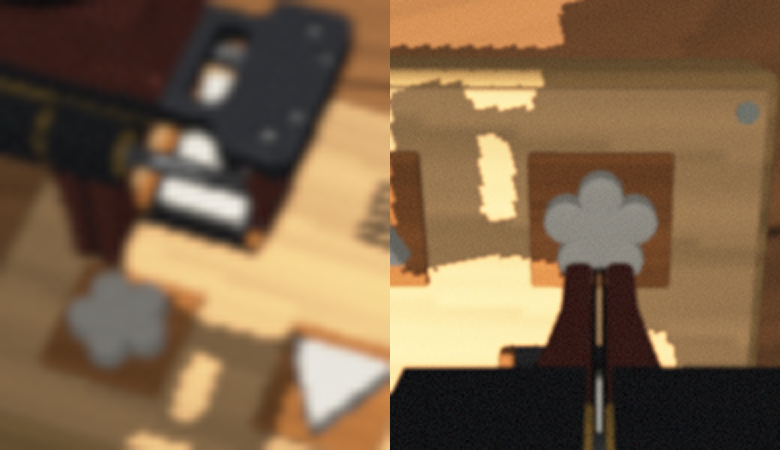

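The rocker is over. In the scene crop its near edge is at about (232,157), where 157 is predicted for tipped and 153 for off, and the black gap has shrunk. The tips are centred on the flower, so I'll press it next.

Request:
drive_tool:
  series: [0.001,-0.0005,-0.015,0,0.001,0,-0.015,0,0,0,-0.01,0,0,0,-0.003,0,0,0,-0.002,0,0,0,-0.002,0,0,0,0,0,0,0,0,0,0,0,0,0,0,0,0,0]

```text
time_s: 14.87
ee_pos: [575.2, -83.8, 40.5]
tcp_rot: [0.0, 0.995, -0.102, 0.0]
wrist_force: [-0.4, 0.2, -0.5]
opening: -0.1
```

Request:
drive_tool:
  series: [0,0,-0.001,0,0,0,-0.001,0,0,0,-0.001,0,0,0,-0.001,0,0,0,0,0,0,0,0,0,0,0,0,0,0,0,0,0,0,0,0,0,0,0,0,0]

```text
time_s: 15.7
ee_pos: [575.2, -83.8, 36.1]
tcp_rot: [0.0, 0.995, -0.102, 0.0]
wrist_force: [0.4, -0.9, 3.3]
opening: 0.3
```

Request:
drive_tool:
  series: [0,0,-0.001,0,0,0,-0.001,0,0,0,-0.001,0,0,0,-0.001,0,0,0,-0.001,0,0,0,0,0,0,0,0,0,0,0,0,0,0,0,0,0,0,0,0,0]

```text
time_s: 16.53
ee_pos: [575.2, -83.8, 32.0]
tcp_rot: [0.0, 0.995, -0.102, 0.0]
wrist_force: [-1.6, 0.2, 12.3]
opening: 0.5
```

Request:
drive_tool:
  series: [0,0,-0.001,0,0,0,-0.001,0,0,0,0,0,0,0,0,0,0,0,0,0,0,0,0,0,0,0,0,0,0,0,0,0,0,0,0,0,0,0,0,0]

```text
time_s: 17.37
ee_pos: [575.4, -83.9, 31.7]
tcp_rot: [0.0, 0.995, -0.102, 0.001]
wrist_force: [-7.3, 0.3, 27.4]
opening: 0.3
```

The key stopped at a reported z of about 31.8 with 27 N, after about 8 mm of travel. Next I'll lift, check and go to the play button.

Request:
drive_tool:
  series: [0,0,0.015,0,0,0,0.025,0,0,0,0.015,0,-0.011,0.037,0,0,-0.011,0.037,0,0,-0.011,0.037,0,0,-0.011,0.037,0,0,-0.011,0.037,0,0,0,0,0,0,0,0,0,0]

```text
time_s: 18.2
ee_pos: [518.2, 103.8, 83.5]
tcp_rot: [-0.0, 0.995, -0.1, -0.001]
wrist_force: [0.6, -0.6, 0.4]
opening: 0.5
```

Run:
```python
from h import *
s=state(); print(s['ee_pos'],s['wrist_force'])
d=snap('scene','s8'); w=snap('wrist','w8')
f=lambda c,x,y,ww,hh,k:cv2.resize(c['color'][y:y+hh,x:x+ww],None,fx=k,fy=k,interpolation=cv2.INTER_CUBIC)
W=np.hstack([f(d,175,120,130,100,3),f(w,150,90,362,290,1.1)[:300]]); cv2.imwrite('pics/c8.png',W[:,:,::-1])
```

```text
[518.19587205 103.80780557  83.54297665] [ 0.61584832 -0.61328127  0.44646681]
```

View pics/c8.png

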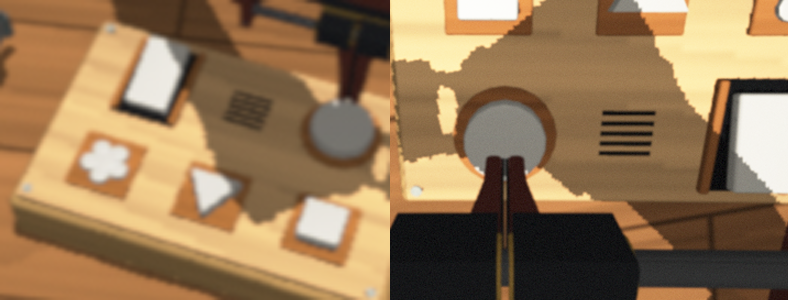

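The rocker is tipped, the flower sits low in its bezel, the square and triangle are up, and the tips are over the play button. Pressing it.

Request:
drive_tool:
  series: [0.001,-0.002,-0.015,0,0,0,-0.015,0,0,0,-0.01,0,0,0,-0.003,0,0,0,-0.002,0,0,0,-0.002,0,0,0,-0.001,0,0,0,-0.001,0,0,0,0,0,0,0,0,0]

```text
time_s: 19.13
ee_pos: [521.2, 99.0, 35.5]
tcp_rot: [0.0, 0.995, -0.102, 0.0]
wrist_force: [-0.6, -3.3, 3.1]
opening: 0.3
```

Request:
drive_tool:
  series: [0,0,-0.001,0,0,0,-0.001,0,0,0,-0.001,0,0,0,-0.001,0,0,0,0,0,0,0,0,0,0,0,0,0,0,0,0,0,0,0,0,0,0,0,0,0]

```text
time_s: 19.97
ee_pos: [521.4, 99.1, 32.1]
tcp_rot: [0.0, 0.995, -0.102, 0.001]
wrist_force: [-3.0, -3.8, 15.4]
opening: 0.6
```

Now I'll press slightly harder and hold, then release straight up.

Request:
drive_tool:
  series: [0,0,-0.001,0,0,0,0,0,0,0,0,0,0,0,0,0,0,0,0,0,0,0,0,0,0,0,0,0,0,0,0,0,0,0,0,0,0,0,0,0]

```text
time_s: 20.8
ee_pos: [521.4, 99.1, 31.9]
tcp_rot: [0.0, 0.995, -0.102, 0.001]
wrist_force: [-6.4, -4.7, 24.1]
opening: 0.6
```

Request:
drive_tool:
  series: [0,0,0.01,0,0,0,0.02,0,0,0,0.03,0,0,0,0.03,0,0,0,0.03,0,-0.03,0,0.02,0,-0.03,0,0,0,-0.03,0,0,0,0,0,0,0,0,0,0,0]

```text
time_s: 21.63
ee_pos: [430.2, 99.6, 170.3]
tcp_rot: [0.0, 0.995, -0.102, 0.001]
wrist_force: [0.2, -0.2, 0.3]
opening: 0.3
```

Run:
```python
from m import *
s=state(); print(s['time_s'],s['ee_pos'],s['wrist_force'])
d=snap('scene','s9'); w=snap('wrist','w9')
for ce,a in blobs(d,40,(175,125,325,235)): print(ce.round(1),a)
f=lambda c,x,y,ww,hh,k:cv2.resize(c['color'][y:y+hh,x:x+ww],None,fx=k,fy=k,interpolation=cv2.INTER_CUBIC)
W=np.hstack([f(d,145,110,225,150,1.75),f(w,0,0,512,384,.75)[:262]]); cv2.imwrite('pics/c9.png',W[:,:,::-1])
```

```text
21.6333 [430.17244874  99.64881752 170.30281277] [ 0.22455576 -0.1868919   0.32449213]
[227.  144.2] 335
[288.8 161.4] 307
[209.7 173.6] 153
[245.3 182.6] 133
[282.1 193.7] 194
```

View pics/c9.png

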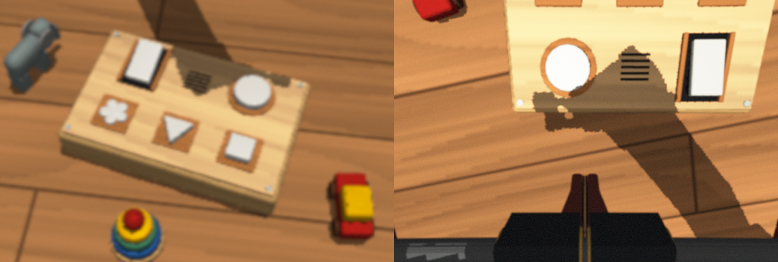

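The final view shows the rocker tipped, with its area up from 259 to 335 px. The flower centroid is 1.4 px lower, which fits about 7–8 mm of travel. Play is back up, the square and triangle haven't moved, and the toys look where they were.

```bash
python3 -c "
from plant import ctrl
print(ctrl.finish_job())"
```

```text
the job is handed in; nothing more can be done
None
```

The music player job is done in the order asked and handed in at about 21.7 s; no verdict was reported.

- **Rocker:** I pressed the raised half to its stop at 25 N. In the last pictures it is tipped right over.
- **Flower key:** I pushed it to its stop at 27 N, about 8 mm of travel. It stayed down, 1.4 px lower in the scene view.
- **Play button:** I pressed it to its stop at 24 N, held it for about 1 s and let it go. It sprang back up, at the same pixel as at the start to 0.1 px.
- **Left alone:** The square and triangular keys are at the same pixels as at the start. The toys look where they were, though I judged them only by eye. The arm is clear, with wrist force about 0.

One thing disagreed: the closed finger tips were about 31 mm higher than the reported TCP. The first descent therefore met nothing where contact was expected. I found the real contact by force and pictures, and all three stops then agreed with the 31 mm offset.

I viewed 10 pictures, within the budget.

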